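# Try the bar clamps and tag the one that binds

## Task

Before a glue-up, try the two bar clamps that are strapped to the boards: run each one's sliding jaw along its bar toward the fixed jaw as far as it will go, and leave it there. One clamp's jaw runs all the way, the other binds and stops dead well short. Then stand the turned wooden reject marker upright on the board of the clamp that binds, and let go.

Things in the scene. Friction and masses are not known exactly. Their poses are not given: they have to be found in the camera images.
- board_a: wooden board 164 x 339 x 18 mm, fixed flat on the table, with a red bar clamp strapped on it. Origin at the centre of its underside; x across its width, y along its length, z up. The clamp lies on the board parallel to y: fixed jaw near the -y end, wooden handle at the +y end, steel bar at board x about +2 mm, jaws, screw and handle from there out to x = +77 mm. Bare strip of board for the marker: x from -82 to -15 mm, over the whole length; middle of the strip at x = -48 mm
- board_b: second board with a bar clamp, just like board_a in size, axes and layout
- jaw_a (a point): centre of the sliding jaw's red body of the clamp on board_a: 44 mm along board x, 26 mm along board y, 16 mm high, its top 17 mm and its centre 9 mm above the top of the board (centre 27 mm over the table). The two faces that look along board y (26 mm apart) are clear to both sides: pinch or push it there. Slides along board -y (toward the fixed jaw) against about 2 N of friction. The bar lies 22 to 37 mm from the centre toward -x, the screw 24 to 42 mm toward +x
- jaw_b (a point): the same for the clamp on board_b
- clamp_a_arm (a joint): position of the sliding jaw of the clamp on board_a in m; grows as it slides along board -y toward the fixed jaw; -0.040 is the open end, a sound clamp runs to +0.045 (its screw foot then stands about 10 mm from the fixed jaw); one that binds stops dead at about 0.000
- clamp_b_arm (a joint): the same for the clamp on board_b; which of the two clamps binds cannot be seen until they are tried
- marker_mid (a point): middle of the reject marker, a loose turned dark-wood piece like a big pawn, 54 mm high, 80 g: foot 44 mm across and 10 mm high, waist 22 mm, round knob 30 mm across from 34 to 48 mm above its foot. The point lies on its axis 27 mm above the foot; z along the axis. Stands upright on the table at the left of the boards

How it is judged:
On the way:
1. both sliding jaws have been run as far as they go, the marker still where it stood (((value of joint clamp_a_arm above 0.035 m and value of joint clamp_b_arm between -0.01 and 0.01 m) or (value of joint clamp_b_arm above 0.035 m and value of joint clamp_a_arm between -0.01 and 0.01 m)) and distance of marker_mid from where it was at the start of the episode below 0.06 m), for 0.2 s.
At the end, for the whole second after the job is handed in: Both sliding jaws stand within 10 mm of where they stop on the way to the fixed jaw, and the reject marker, moved only after both were run, stands upright (within 10 degrees) on the board of the clamp that binds, released (((value of joint clamp_a_arm above 0.035 m and value of joint clamp_b_arm between -0.01 and 0.01 m and x of marker_mid in the frame of board_b between -0.085 and 0.085 m and y of marker_mid in the frame of board_b between -0.172 and 0.172 m and z of marker_mid in the frame of board_b between 0.039 and 0.051 m) or (value of joint clamp_b_arm above 0.035 m and value of joint clamp_a_arm between -0.01 and 0.01 m and x of marker_mid in the frame of board_a between -0.085 and 0.085 m and y of marker_mid in the frame of board_a between -0.172 and 0.172 m and z of marker_mid in the frame of board_a between 0.039 and 0.051 m)) and angle between marker_mid's own z axis and vertical below 0.17 rad); the robot touches nothing.
It also fails if it takes over 56 s, if anything falls off the work surface, if the arm or the gripper's body presses on something with over 40 N, if the wrist force passes 120 N, or if a joint passes its speed limit or range.

## Robot

A 7-joint arm with a two-finger parallel gripper is mounted at the origin on a cart in front of the work surface, level with it; the furniture and walls round the work are solid. World frame = base frame: x ahead of the robot, y to its left, z up, the work surface at z = 0. Lengths are in m, angles in rad, forces in N, time in s.
With the tool pointing down it reaches from about 0.425 to 0.875 m from the base axis. Payload 4.7 kg.
Tool frame: the origin (TCP) lies between the finger pads; the fingertips stand 25 mm ahead of it and the grasp point (between the pads) lies 6 mm ahead of it; z points along the fingers, y is the line along which they close (so a half turn about z gives the same grasp; the last joint's range is limited). The gripper opens to 87 mm and grips with 3 to 60 N. Pads are 19 mm wide; open, the fingers measure 117 mm over their backs; the gripper's body (75 mm by 190 mm) begins 51 mm behind the grasp point.
Start: joints at [-1.207, 0.321, -0.07, 1.45, 0.023, 1.371, -0.057], TCP at [0.223, 0.611, 0.248] pointing down, gripper open.
Joint ranges: [-2.86, 2.86], [-0.3, 2.09], [-1.38, 1.24], [0.06, 2.45], [-1.56, 4.7], [0.09, 2.05], [-2.69, 2.69]. Speed limits (rad/s): [2.57, 2.57, 3.14, 3.14, 3.14, 3.14, 3.14].

## Interface

Orientations are given as a 3x3 rotation matrix whose columns are the frame's x, y, z axes.
In Python, from rig import arm gives the robot as it stands.
- The arm moves only by the shell command python3 -m crank 'ROWS' [OPENING] [FORCE]. ROWS is JSON, one flat list of numbers, 4 for each row, row after row: the shift along the tool's x, y, z in m, then the turn about the tool's z in degrees. In form: [tx, ty, tz, turn, tx, ty, tz, turn, ...]. A call has 1 to 12 rows; each row shifts and turns the commanded pose from where the row before left it, along the tool's axes as they then stand; what a row does not reach is not made up. A row lasts 1/8 s, in which the tool goes at most 62.5 mm and 10.7 degrees, less where a joint would pass 70% of its speed; a pose out of reach is approached as far as the arm can. A call with a gripper value outside its range is refused whole. OPENING is the opening, from 0 (shut) to 1 (fully open), set as the call begins (- or left out, the last holds). The fingers move at their own pace and stop on an object; FORCE is the grip in N (left out, the last holds). Time passes only in rows, so rows that do not move let the fingers close. It gives the time, the measured TCP pose, the force, the opening and the grip force at its end, in the units of the state.
- arm.get_state(): the state, without advancing time (a new reading comes with each control period).
- arm.read_camera(name): name is "scene" or "top" or "wrist"; returns a dict with "color" (384x512x3 uint8, red, green, blue), "vfov" (degrees; the focal length in pixels is half the picture's height over the tangent of half this angle, whatever the lens; pixels are square), "cx", "cy" (the principal point, pixels), "eye" and "rotation" of the camera in the world; the wrist camera has in their place "mount" (4x4, takes a point from camera to tool coordinates, whose origin is the TCP and whose axes are the flange's). Camera axes: x right, y down, z forward; pixel columns grow to the right and rows downward; lengths in m; the calibration is good to about 2 mm. A picture is of the moment at which its call begins: read the wrist's pose just before it. There is no depth.
- arm.close_job(): hands the job in; it is judged then, once.
The state is a dict: "t": time; "q": joint angles; "dq": joint speeds; "joint_torque": joint torques, N m; "tool_pos": TCP position; "tcp_rot": TCP orientation; "force": force on the tool from outside, world axes, zero at the start; "wrist_torque": the same for the moment, N m; "width": opening from 0.0 (shut) to 1.0 (fully open); "grip_force": force on a finger pad.
Only numpy, scipy, OpenCV 4.12 (cv2) and the standard library are available. Lean on these libraries where they do the work, as an engineer would, in place of code of your own. Each camera call takes 0.05 s, during which the arm holds its last target. There are 200 camera calls.

## Working session

There is one attempt and no reset: what is moved stays moved. The work goes in short steps, Python scripts to look and compute and a shell command to move; the robot and the scene stay as the last step left them, time stands still between calls to the robot, and variables do not carry over. Pictures are saved under pics/ and viewed, at most 10 in all, crops included, and the job is handed in when it is done.

```bash
mkdir -p pics; ls; python3 - <<'E'
from rig import arm
import cv2,numpy as np
s=arm.get_state();print(s)
for n in("top","scene"):
    c=arm.read_camera(n);cv2.imwrite(f"pics/{n}0.png",c["color"][:,:,::-1]);print(n,c["vfov"],c["cx"],c["cy"],c["eye"],c["rotation"])
E
```

```text
pics
{'t': 0.0, 'q': array([-1.20691248,  0.32182961, -0.07010258,  1.45168759,  0.02262162,
        1.37079393, -0.05684715]), 'dq': array([-0.00097541,  0.0006034 ,  0.00104659,  0.00012379, -0.00150034,
       -0.0007779 ,  0.00087312]), 'joint_torque': array([ 1.76059707e-04, -4.91289246e+01, -4.03486155e-01, -3.12523091e+01,
       -6.36083423e-02,  4.38966625e-02,  1.97577883e-04]), 'tool_pos': array([0.22261767, 0.61014483, 0.246451  ]), 'tcp_rot': array([[-9.39482803e-01,  3.42595618e-01, -5.53021398e-04],
       [ 3.42596045e-01,  9.39480988e-01, -1.85014266e-03],
       [-1.14297677e-04, -1.92764015e-03, -9.99998136e-01]]), 'force': array([-0.51768194, -0.11848774, -0.30726438]), 'wrist_torque': array([-0.01785212, -0.00629099, -0.03240935]), 'grip_force': 0.0, 'width': 0.9987834995292536}
top 52.421397878452765 259.67152856966516 185.46979086953561 [0.41338828 0.1247685  0.95525486] [[-2.91103296e-02 -9.92028270e-01  1.22607100e-01]
 [-9.99565622e-01  2.94546354e-02  9.96241620e-04]
 [-4.59964728e-03 -1.22524841e-01 -9.92454788e-01]]
scene 49.43328932413712 254.78198585230922 194.41599491508978 [ 3.93846323e-05 -2.97117137e-01  8.14668551e-01] [[ 0.63168893 -0.58327074  0.5106509 ]
 [-0.77522154 -0.47596596  0.41531671]
 [ 0.00081036 -0.65821854 -0.75282647]]
```

View pics/top0.png

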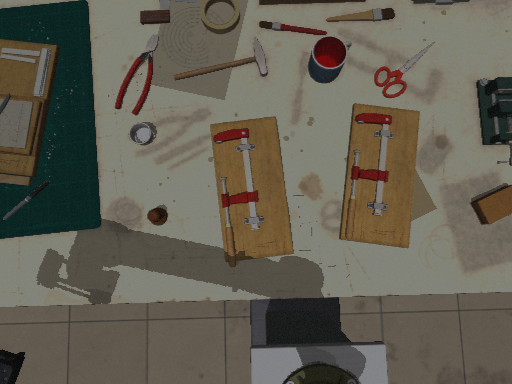

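View pics/scene0.png

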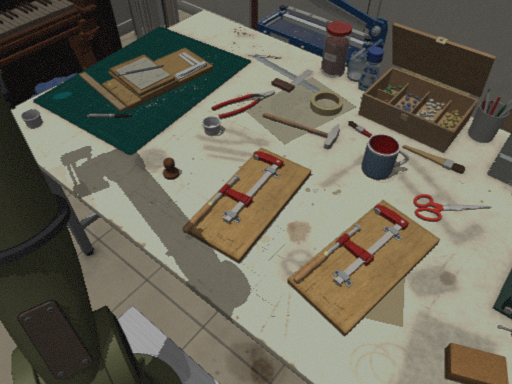

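The top view shows two boards (left about 250,190; right about 380,175). Their fixed red jaws are at the top (232,135 and 374,118), the sliding jaws at (239,199) and (370,175), and the marker at (157,215). Next I'll measure these.

```bash
cat > h.py <<'E'
from rig import arm
import cv2,numpy as np
def ray(c,u,v,z,eye=None,R=None):
    f=c["color"].shape[0]/2/np.tan(np.radians(c["vfov"]/2))
    d=np.array(c["rotation"])@np.array([(u-c["cx"])/f,(v-c["cy"])/f,1]);e=np.array(c["eye"])
    return e+d*(z-e[2])/d[2]
E
python3 - <<'E'
from h import *
for n in("top","scene"):
    c=arm.read_camera(n);h=cv2.cvtColor(c["color"],cv2.COLOR_RGB2HSV)
    red=((h[...,0]<6)|(h[...,0]>174))&(h[...,1]>160)&(h[...,2]>70)
    k,l,st,ce=cv2.connectedComponentsWithStats(red.astype(np.uint8))
    for i in range(1,k):
        if st[i,4]>40:
            p=ray(c,*ce[i],.033);print(n,"red",st[i],ce[i].round(1),p.round(4))
            cs,_=cv2.findContours((l==i).astype(np.uint8),0,1);r=cv2.minAreaRect(cs[0]);print("   rect",np.round(r[0],1),np.round(r[1],1),round(r[2],1))
    w=(h[...,0]>8)&(h[...,0]<22)&(h[...,1]>90)&(h[...,2]>80)
    w=cv2.morphologyEx(w.astype(np.uint8),cv2.MORPH_CLOSE,np.ones((3,3)))
    cs,_=cv2.findContours(w,0,2)
    for q in cs:
        if cv2.contourArea(q)>3000:
            b=cv2.boundingRect(q);print(n,"wood",b,cv2.contourArea(q))
            P=np.array([ray(c,*p[0],.018)[:2] for p in cv2.convexHull(q)],np.float32)
            r=cv2.minAreaRect(P);print("   ",np.round(r[0],4),np.round(r[1],4),round(r[2],2))
# marker
    d=(h[...,2]<110)&(h[...,1]>110)&((h[...,0]<14)|(h[...,0]>172))
    k,l,st,ce=cv2.connectedComponentsWithStats(d.astype(np.uint8))
    for i in range(1,k):
        if st[i,4]>60:print(n,"dark",st[i],ce[i].round(1),ray(c,*ce[i],.03).round(4))
E
```

```text
top red [281  24  33   9 122] [296.8  28.3] [0.9213 0.0211 0.033 ]
   rect [297.2  28.2] [32.4  4.2] 8.1
top red [316  53  22  14 212] [326.4  60. ] [ 0.8357 -0.0488  0.033 ]
   rect [326.5  59.5] [21. 13.] 0.0
top red [116  58  25  50 199] [126.5  81.4] [0.7956 0.4467 0.033 ]
   rect [126.5  82. ] [ 5.8 54.1] 25.0
top red [132  62  21  52 194] [144.3  88.7] [0.7757 0.4027 0.033 ]
   rect [143.9  88. ] [ 7.1 53.8] 18.8
top red [375  67  31  31 348] [390.5  80.9] [ 0.7768 -0.2036  0.033 ]
   rect [390.3  80.6] [32.5 26.8] 55.3
top red [356 113  36  11 271] [373.8 117.6] [ 0.6853 -0.1566  0.033 ]
   rect [373.6 117.4] [35.   8.9] 5.0
top red [214 129  34  12 268] [230.4 134.5] [0.6538 0.1931 0.033 ]
   rect [230.5 134.3] [ 8.9 34.4] 80.5
top red [353 166   6  14  66] [355.3 172.4] [ 0.552  -0.1038  0.033 ]
   rect [355.5 172.5] [ 5. 13.] 0.0
top red [360 170  28  12 233] [374.3 174.7] [ 0.5452 -0.1487  0.033 ]
   rect [373.6 174.7] [27.8 10. ] 5.7
top red [229 191  29  13 242] [243.7 197.4] [0.4998 0.1645 0.033 ]
   rect [242.9 197. ] [10.1 28.1] 85.2
top red [222 194   6  13  70] [224
[... 1969 characters left out ...]
[   0    0  101   70 1705] [57.1 35.6] [0.6765 1.2075 0.03  ]
scene dark [327  23  25  14 115] [337.8  32.1] [1.3643 0.408  0.03  ]
scene dark [212  95  41  15  82] [232.  101.7] [0.7837 0.4319 0.03  ]
scene dark [220 100  38  18  75] [238.  110.7] [0.7615 0.3882 0.03  ]
scene dark [370 136  28  18 393] [383.7 144.2] [ 0.9044 -0.0256  0.03  ]
scene dark [259 157  25  12  70] [269.9 161.7] [0.6482 0.178  0.03  ]
scene dark [164 158  14  20 156] [169.4 168.8] [0.4596 0.3673 0.03  ]
scene dark [219 185  25  17  90] [230.  193.9] [0.4945 0.185  0.03  ]
scene dark [380 212  29  18  93] [392.1 219.9] [ 0.6761 -0.1674  0.03  ]
scene dark [336 236  35  25 135] [351.1 248.4] [ 0.5443 -0.1335  0.03  ]
```

```bash
cat >> h.py <<'E'
def plan(x,y,z,yaw):
    s=arm.get_state();R=s["tcp_rot"];y0=np.degrees(np.arctan2(R[1,1],R[0,1]))
    d=(yaw-y0+90)%180-90; a=np.radians(y0+d)   # world turn, nearest half turn
    ty=np.array([np.cos(a),np.sin(a),0]);tz=np.array([0,0,-1.]);tx=np.cross(ty,tz)
    e=np.array([x,y,z])-s["tool_pos"]
    print("turn",round(-d,1),"then shift",np.round([e@tx,e@ty,e@tz],4),"|",s["tool_pos"].round(4),"yaw",round(y0,1),"w",round(s["width"],3),"F",s["force"].round(1),"t",round(s["t"],2))
E
python3 -c "
from h import *
plan(.4608,.1715,.12,5.4)"
```

```text
turn 64.6 then shift [-0.4593  0.1957  0.1269] | [0.2227 0.6103 0.2469] yaw 70.0 w 1.001 F [-0.2 -0.3  0.6] t 0.2
```

```bash
python3 -m crank '[0,0,0,9.2,0,0,0,9.2,0,0,0,9.2,0,0,0,9.2,0,0,0,9.2,0,0,0,9.2,0,0,0,9.4]' 0 20; python3 -m crank '[-0.038,0.016,0,0,-0.038,0.016,0,0,-0.038,0.016,0,0,-0.038,0.016,0,0,-0.038,0.016,0,0,-0.038,0.016,0,0,-0.038,0.016,0,0,-0.038,0.016,0,0,-0.038,0.016,0,0,-0.038,0.016,0,0,-0.038,0.016,0,0,-0.038,0.016,0,0]'; python3 -c "
from h import *
plan(.4608,.1715,.12,5.4)"
```

```text
t: 1.08
tool_pos: [0.2227, 0.6105, 0.2473]
tcp_rot: [[-0.088, 0.996, -0.0], [0.996, 0.088, -0.0], [-0.0, -0.0, -1.0]]
force: [0.5, -0.8, -0.8]
width: 0.288
grip_force: 0.0
t: 2.58
tool_pos: [0.4569, 0.1733, 0.2476]
tcp_rot: [[-0.093, 0.996, 0.0], [0.996, 0.093, 0.0], [0.0, 0.0, -1.0]]
force: [0.2, 0.3, 0.1]
width: 0.006
grip_force: 0.0
turn -0.0 then shift [-0.0022  0.0037  0.1276] | [0.4569 0.1733 0.2476] yaw 5.4 w 0.006 F [0.2 0.3 0.1] t 2.58
```

```bash
python3 -m crank '[-0.002,0.004,0.03,0,0,0,0.03,0,0,0,0.03,0,0,0,0.03,0,0,0,0,0]'; python3 - <<'E'
from h import *
plan(.4608,.1715,.048,5.4)
c=arm.read_camera("wrist");cv2.imwrite("pics/w1.png",c["color"][:,:,::-1]);print(c["mount"],c["vfov"])
E
```

```text
t: 3.2
tool_pos: [0.4589, 0.1721, 0.1256]
tcp_rot: [[-0.093, 0.996, -0.004], [0.996, 0.093, -0.003], [-0.002, -0.004, -1.0]]
force: [-0.0, 0.0, 0.8]
width: 0.005
grip_force: 0.0
turn -0.0 then shift [-0.0008  0.0018  0.0776] | [0.4589 0.1721 0.1256] yaw 5.4 w 0.005 F [-0.   0.   0.8] t 3.2
[[ 2.38069863e-04 -9.55670926e-01 -2.94436791e-01  8.12520981e-02]
 [ 9.99999968e-01  2.01386641e-04  1.54907604e-04 -8.59792101e-04]
 [-8.87450576e-05 -2.94436818e-01  9.55670944e-01 -1.38032326e-01]
 [ 0.00000000e+00  0.00000000e+00  0.00000000e+00  1.00000000e+00]] 59.16894569372191
```

View pics/w1.png

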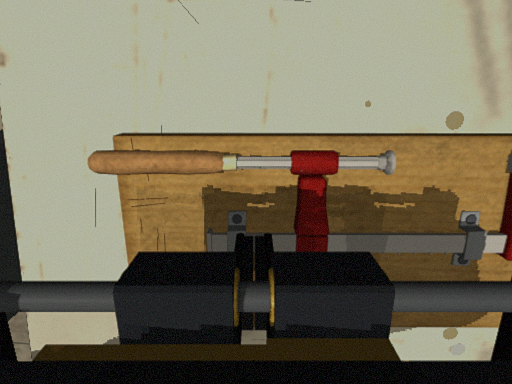

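The wrist view shows the jaw body at u 297–329, v 178–232, the bar at v≈243, the screw at v≈162 and the foot at u≈390. I'll cast these pixels into the board frame.

```bash
cat >> h.py <<'E'
def wcam():
    s=arm.get_state();c=arm.read_camera("wrist");T=np.eye(4);T[:3,:3]=s["tcp_rot"];T[:3,3]=s["tool_pos"]
    M=T@np.array(c["mount"]);c["eye"]=M[:3,3];c["rotation"]=M[:3,:3];return c
def bf(p,c,a):
    a=np.radians(a);d=np.array(p[:2])-c;u=np.array([np.cos(a),np.sin(a)]);return np.round([d@np.array([-u[1],u[0]]),d@u],4)
L=(np.array([.526,.146]),5.4);Rr=(np.array([.550,-.1714]),-9.)
E
python3 - <<'E'
from h import *
c=wcam()
for n,u,v,z in[("rear",297,205,.035),("front",329,205,.035),("bar",350,243,.03),("screw",265,162,.03),("foot",390,162,.03),("tip end bd",117,200,.018),("board top edge",200,135,.018)]:
    p=ray(c,u,v,z);print(n,p.round(4),"board x,s",bf(p,*L))
print(bf(arm.get_state()["tool_pos"],*L))
E
```

```text
rear [0.49   0.1787 0.035 ] board x,s [ 0.0359 -0.0328]
front [0.5129 0.1808 0.035 ] board x,s [ 0.0359 -0.0098]
bar [0.5349 0.1506 0.03  ] board x,s [0.0037 0.0093]
screw [0.4641 0.2067 0.03  ] board x,s [ 0.0663 -0.0559]
foot [0.5519 0.215  0.03  ] board x,s [0.0663 0.0323]
tip end bd [0.3546 0.1642 0.018 ] board x,s [ 0.0342 -0.169 ]
board top edge [0.4158 0.2197 0.018 ] board x,s [ 0.0837 -0.1028]
[ 0.0331 -0.0621]
```

```bash
python3 -m crank '[0,0,0.026,0,0,0,0.026,0,0,0,0.02,0,0,0,0.004,0,0,0,0,0]'; python3 -m crank '[0,0.01,0,0,0,0.01,0,0,0,0.01,0,0,0,0.008,0,0,0,0,0,0]' ; python3 -c "
from h import *
print(bf(arm.get_state()['tool_pos'],*L))"
```

```text
t: 3.92
tool_pos: [0.4614, 0.1734, 0.0527]
tcp_rot: [[-0.093, 0.996, 0.001], [0.996, 0.093, 0.001], [0.001, 0.001, -1.0]]
force: [0.6, 0.2, -0.1]
width: 0.004
grip_force: 0.0
t: 4.55
tool_pos: [0.4995, 0.1764, 0.0515]
tcp_rot: [[-0.093, 0.996, 0.001], [0.996, 0.093, -0.0], [-0.0, 0.001, -1.0]]
force: [0.1, -0.6, 0.4]
width: 0.008
grip_force: 0.0
[ 0.0327 -0.0235]
```

```bash
cat >> h.py <<'E'
def jaw(v=.205):
    c=wcam();h=cv2.cvtColor(c["color"],cv2.COLOR_RGB2HSV)
    red=(((h[...,0]<6)|(h[...,0]>174))&(h[...,1]>160)&(h[...,2]>60)).astype(np.uint8)
    k,l,st,ce=cv2.connectedComponentsWithStats(red)
    for i in range(1,k):
        if st[i,4]>150:print("red",st[i],ce[i].round(1),ray(c,*ce[i],.033).round(4))
    return c
E
python3 - <<'E'
from h import *
c=jaw();cv2.imwrite("pics/w2.png",c["color"][:,:,::-1])
E
```

```text
red [ 264  177   67   34 2025] [297.2 193.1] [0.5165 0.2124 0.033 ]
red [279 215  34  36 561] [296.3 235.8] [0.519  0.1901 0.033 ]
```

View pics/w2.png

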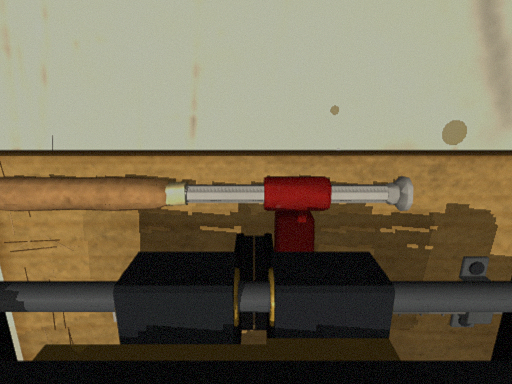

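The jaw has advanced about 18 mm: the barrel centre at (297,193) is now at s≈-0.003. I'll keep pushing and watch the force.

```bash
python3 -m crank '[0,0.008,0.003,0,0,0.008,0,0,0,0.006,0,0,0,0,0,0]';  python3 -c "
from h import *
jaw();print(bf(arm.get_state()['tool_pos'],*L))"
```

```text
t: 5.1
tool_pos: [0.5172, 0.1783, 0.0476]
tcp_rot: [[-0.094, 0.996, -0.008], [0.996, 0.094, -0.001], [-0.001, -0.008, -1.0]]
force: [-9.2, -1.4, 6.2]
width: 0.004
grip_force: 4.9
red [ 263  180   69   34 2089] [296.5 195.9] [0.5333 0.2141 0.033 ]
red [278 224  34  27 363] [296.  238.9] [0.5359 0.1922 0.033 ]
[ 0.033  -0.0057]
```

```bash
python3 -m crank '[0,0.006,0,0,0,0,0,0,0,0,0,0]';  python3 -c "
from h import *
jaw();print(bf(arm.get_state()['tool_pos'],*L))"
```

```text
t: 5.52
tool_pos: [0.5176, 0.1787, 0.0467]
tcp_rot: [[-0.094, 0.995, -0.02], [0.996, 0.094, -0.003], [-0.001, -0.02, -1.0]]
force: [-22.7, -2.1, 13.4]
width: 0.005
grip_force: 11.2
red [ 262  181   70   35 2077] [296.5 197.1] [0.5333 0.2143 0.033 ]
red [285 225  27  26 283] [299.  238.7] [0.5373 0.1933 0.033 ]
[ 0.0333 -0.0053]
```

Left clamp stops dead after about 36 mm with the force climbing, so it binds. Next I'll back off, lift and go to the right clamp.

```bash
python3 -m crank '[0,-0.012,0,0,0,-0.006,0,0,0,0,-0.03,0,0,0,-0.04,0,0,0,-0.01,7.2,0,0,0,7.2]';  python3 -c "
from h import *
plan(.5104,-.1333,.12,-9)"
```

```text
t: 6.32
tool_pos: [0.5105, 0.1778, 0.1306]
tcp_rot: [[0.162, 0.987, 0.005], [0.987, -0.162, 0.002], [0.003, 0.004, -1.0]]
force: [-0.4, 0.6, -0.3]
width: 0.002
grip_force: 0.0
turn -0.3 then shift [-0.3073  0.0486  0.0106] | [0.5105 0.1778 0.1306] yaw -9.3 w 0.002 F [-0.4  0.6 -0.3] t 6.33
```

```bash
python3 -m crank '[-0.03,0.005,0,0,-0.03,0.005,0,0,-0.03,0.005,0,0,-0.03,0.005,0,0,-0.03,0.005,0,0,-0.03,0.005,0,0,-0.03,0.005,0,0,-0.03,0.005,0,0,-0.03,0.005,0,0,-0.035,0.004,0.005,0,0,0,0,0]';  python3 -c "
from h import *
plan(.5104,-.1333,.048,-9)
c=jaw();cv2.imwrite('pics/w3.png',c['color'][:,:,::-1])"
```

```text
t: 7.7
tool_pos: [0.509, -0.1354, 0.124]
tcp_rot: [[0.163, 0.987, 0.002], [0.987, -0.163, -0.002], [-0.002, 0.002, -1.0]]
force: [0.2, -0.0, -0.0]
width: 0.004
grip_force: 0.0
turn -0.4 then shift [0.0023 0.0011 0.076 ] | [ 0.509  -0.1354  0.124 ] yaw -9.4 w 0.004 F [ 0.2 -0.  -0. ] t 7.7
red [ 482  137   30  117 2244] [500.1 200.2] [ 0.6828 -0.1572  0.033 ]
red [ 287  144   48   25 1074] [310.8 155.9] [ 0.5533 -0.1034  0.033 ]
red [ 293  171   33   59 1544] [309.3 201.4] [ 0.5485 -0.1358  0.033 ]
red [293 231  32  20 571] [308.6 241. ] [ 0.5445 -0.1664  0.033 ]
```

View pics/w3.png

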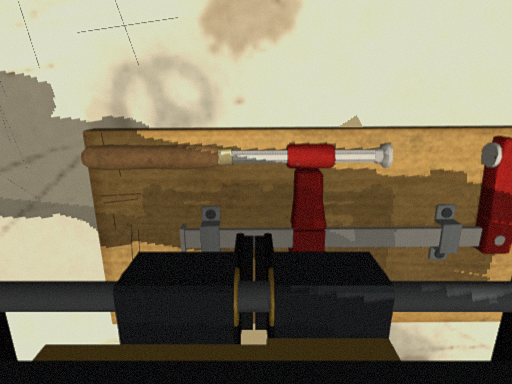

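The right jaw body is at u≈309, v 171–232, the same layout ahead of the fingers as on the left clamp. I'll descend and push.

```bash
python3 -m crank '[0.002,0,0.026,0,0,0,0.026,0,0,0,0.02,0,0,0,0.005,0,0,0,0,0]'; python3 -m crank '[0,0.01,0,0,0,0.01,0,0,0,0.01,0,0,0,0.01,0,0,0,0.01,0,0,0,0.01,0,0,0,0,0,0]' ; python3 -c "
from h import *
print(bf(arm.get_state()['tool_pos'],*Rr));jaw()"
```

```text
t: 8.38
tool_pos: [0.5098, -0.1289, 0.0469]
tcp_rot: [[0.156, 0.988, 0.001], [0.988, -0.156, 0.0], [0.0, 0.001, -1.0]]
force: [-0.7, 0.2, 0.1]
width: 0.005
grip_force: 0.0
t: 9.25
tool_pos: [0.5697, -0.1393, 0.0465]
tcp_rot: [[0.157, 0.988, 0.001], [0.988, -0.157, -0.001], [-0.001, 0.002, -1.0]]
force: [0.3, -0.0, -0.5]
width: 0.006
grip_force: 0.0
[0.0348 0.0145]
red [ 470  171   42  110 3554] [494.  230.5] [ 0.6867 -0.141   0.033 ]
red [ 265  182   69   34 2100] [299.1 198.8] [ 0.5952 -0.1101  0.033 ]
red [278 221  38  31 997] [296.9 236.4] [ 0.5919 -0.1291  0.033 ]
red [459 312  43  20 622] [479.4 322.7] [ 0.6817 -0.1938  0.033 ]
```

```bash
python3 -m crank '[0,0.01,0,0,0,0.01,0,0,0,0.01,0,0,0,0.006,0,0,0,0,0,0]' ; python3 -m crank '[0,0.006,0,0,0,0.003,0,0,0,0,0,0]' ; python3 -c "
from h import *
print(bf(arm.get_state()['tool_pos'],*Rr));jaw()"
```

```text
t: 9.93
tool_pos: [0.5942, -0.143, 0.0446]
tcp_rot: [[0.159, 0.987, -0.023], [0.987, -0.158, 0.007], [0.004, -0.024, -1.0]]
force: [-26.9, 5.2, 17.2]
width: 0.004
grip_force: 13.7
t: 10.3
tool_pos: [0.5948, -0.1431, 0.044]
tcp_rot: [[0.16, 0.986, -0.041], [0.987, -0.159, 0.014], [0.007, -0.043, -0.999]]
force: [-47.1, 11.5, 34.4]
width: 0.001
grip_force: 24.9
[0.0349 0.0398]
red [ 429  174   51  107 4339] [454.  231.7] [ 0.6885 -0.1391  0.033 ]
red [ 261  184   71   35 2196] [296.1 201.2] [ 0.6181 -0.1137  0.033 ]
red [275 224  39  28 944] [294.  237.8] [ 0.6148 -0.1318  0.033 ]
red [419 312  47  30 974] [441.8 326.4] [ 0.6828 -0.1908  0.033 ]
```

Right clamp stopped 45 mm further along its board than the left one did (s=0.0398 against -0.0053), which matches 0.045 against 0.000. So the right clamp is sound and the left one binds. Next is the marker.

```bash
python3 -m crank '[0,-0.018,0,0,0,-0.008,0,0,0,0,-0.03,0,0,0,-0.04,0,0,0,-0.04,0,0,0,-0.03,-7.3,0,0,-0.02,-7.3,0,0,0,0]' 1;  python3 -c "
from h import *
plan(.461,.369,.20,5.4)"
```

```text
t: 11.35
tool_pos: [0.5899, -0.1423, 0.2091]
tcp_rot: [[-0.096, 0.995, 0.007], [0.995, 0.096, -0.001], [-0.001, 0.007, -1.0]]
force: [0.5, -0.1, -0.9]
width: 0.833
grip_force: 0.0
turn 0.1 then shift [ 0.5211 -0.0803  0.0091] | [ 0.5899 -0.1423  0.2091] yaw 5.5 w 0.833 F [ 0.5 -0.1 -0.9] t 11.35
```

```bash
python3 -m crank '[0.0434,-0.0067,0,0,0.0434,-0.0067,0,0,0.0434,-0.0067,0,0,0.0434,-0.0067,0,0,0.0434,-0.0067,0,0,0.0434,-0.0067,0,0,0.0434,-0.0067,0,0,0.0434,-0.0067,0,0,0.0434,-0.0067,0,0,0.0434,-0.0067,0,0,0.0434,-0.0067,0,0,0.0434,-0.0067,0,0]'; python3 -m crank '[0,0,0.0,0,0,0,0,0]' >/dev/null; python3 - <<'E'
from h import *
plan(.461,.369,.2,5.4)
c=wcam();cv2.imwrite('pics/w4.png',c['color'][:,:,::-1])
h=cv2.cvtColor(c["color"],cv2.COLOR_RGB2HSV)
d=((h[...,2]<130)&(h[...,1]>100)&((h[...,0]<14)|(h[...,0]>172))).astype(np.uint8)
k,l,st,ce=cv2.connectedComponentsWithStats(d)
for i in range(1,k):
    if st[i,4]>150:print(st[i],ce[i].round(1),ray(c,*ce[i],.03).round(4))
E
```

```text
t: 12.85
tool_pos: [0.4564, 0.3704, 0.2055]
tcp_rot: [[-0.094, 0.996, -0.0], [0.996, 0.094, 0.0], [0.0, -0.0, -1.0]]
force: [-0.2, -0.7, -0.2]
width: 0.998
grip_force: 0.0
turn 0.1 then shift [0.0005 0.0039 0.0056] | [0.4571 0.3681 0.2056] yaw 5.5 w 1.001 F [-0.7 -1.6 -0.4] t 13.1
[ 242  148   42   46 1116] [262.4 169.3] [0.4636 0.3794 0.03  ]
[295 313  31  33 732] [309.6 327.5] [0.5338 0.2069 0.03  ]
```

View pics/w4.png

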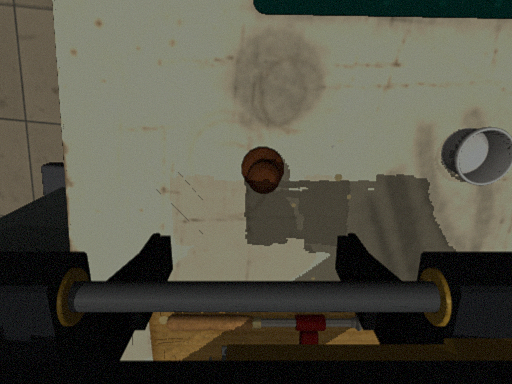

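The knob is centred at about (264,177) and the foot disc at about (263,168), with the fingers open on both sides.

```bash
python3 - <<'E'
from h import *
c=wcam()
k=ray(c,264.5,176.5,.041);f=ray(c,263,168.5,.008);print("knob",k,"foot",f)
print("rad mm",[np.linalg.norm(ray(c,264.5+17.5,176.5,.041)-k),np.linalg.norm(ray(c,263+21,168.5,.008)-f)])
p=(k+f)/2
c=arm.read_camera("top");print("top knob ray .03",ray(c,157.1,216.2,.03), ray(c,157.1,216.2,.027))
plan(p[0],p[1],.047,5.4)
E
```

```text
knob [0.46606839 0.37452055 0.041     ] foot [0.46554763 0.37462492 0.008     ]
rad mm [np.float64(0.01611751282721991), np.float64(0.021295806226341713)]
top knob ray .03 [0.46154896 0.37084902 0.03      ] [0.46170512 0.3716469  0.027     ]
turn -0.0 then shift [0.0066 0.0088 0.1594] | [0.4577 0.3672 0.2064] yaw 5.4 w 1.0 F [ 0.  -0.3  0.5] t 13.25
```

```bash
python3 -m crank '[0.006,0.008,0.03,0,0,0,0.035,0,0,0,0.035,0,0,0,0.03,0,0,0,0.02,0,0,0,0.008,0,0,0,0,0]' 1; python3 -c "
from h import *
plan(.466,.3745,.047,5.4)"
```

```text
t: 14.12
tool_pos: [0.4646, 0.3753, 0.0488]
tcp_rot: [[-0.096, 0.995, 0.0], [0.995, 0.096, 0.0], [0.0, 0.0, -1.0]]
force: [0.2, 0.8, 0.6]
width: 1.0
grip_force: 0.0
turn 0.1 then shift [-0.001   0.0014  0.0018] | [0.4646 0.3753 0.0488] yaw 5.5 w 1.0 F [0.2 0.8 0.6] t 14.12
```

```bash
python3 -m crank '[-0.001,0.001,0.002,0,0,0,0,0,0,0,0,0,0,0,0,0,0,0,0,0,0,0,0,0,0,0,0,0,0,0,0,0,0,0,0,0,0,0,0,0]' 0 15; python3 -m crank '[0,0,-0.015,0,0,0,-0.03,0,0,0,-0.035,0,0,0,0,0,0,0,0,0]'; python3 -c "
from h import *
plan(.5306,.0982,.066,5.4)"
```

```text
t: 15.38
tool_pos: [0.4653, 0.3745, 0.0466]
tcp_rot: [[-0.097, 0.995, 0.0], [0.995, 0.097, 0.0], [0.0, 0.0, -1.0]]
force: [0.2, -0.3, -0.7]
width: 0.33
grip_force: 15.0
t: 16.0
tool_pos: [0.465, 0.3743, 0.1266]
tcp_rot: [[-0.097, 0.995, -0.0], [0.995, 0.097, -0.0], [0.0, -0.0, -1.0]]
force: [-0.4, -0.7, -1.2]
width: 0.332
grip_force: 15.0
turn 0.2 then shift [-0.2811  0.0393  0.0606] | [0.465  0.3743 0.1266] yaw 5.6 w 0.332 F [-0.4 -0.7 -1.2] t 16.0
```

```bash
python3 -m crank '[-0.028,0.004,0,0,-0.028,0.004,0,0,-0.028,0.004,0,0,-0.028,0.004,0,0,-0.028,0.004,0,0,-0.028,0.004,0,0,-0.028,0.004,0,0,-0.028,0.004,0,0,-0.028,0.004,0,0,-0.028,0.004,0,0,0,0,0,0,0,0,0,0]'; python3 - <<'E'
from h import *
plan(.5306,.0982,.066,5.4)
c=wcam();cv2.imwrite('pics/w5.png',c['color'][:,:,::-1])
E
```

```text
t: 17.5
tool_pos: [0.5314, 0.1005, 0.1257]
tcp_rot: [[-0.097, 0.995, -0.002], [0.995, 0.097, 0.0], [0.0, -0.002, -1.0]]
force: [-0.5, -0.4, -0.4]
width: 0.325
grip_force: 15.0
turn 0.2 then shift [-0.0022 -0.001   0.0597] | [0.5314 0.1005 0.1257] yaw 5.6 w 0.325 F [-0.5 -0.4 -0.4] t 17.5
```

View pics/w5.png

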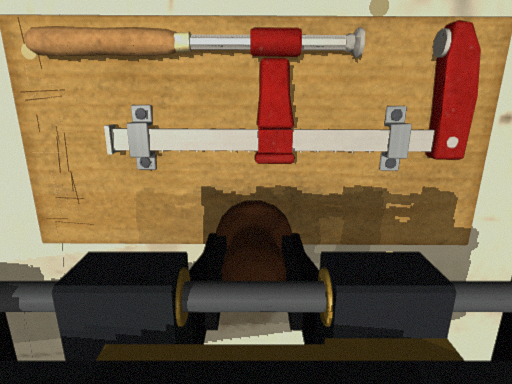

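The marker is held upright between the fingers over the bare strip (foot at about 255,225), and the left jaw stands mid-bar. I'll lower it.

```bash
python3 -m crank '[-0.002,-0.001,0.02,0,0,0,0.02,0,0,0,0.012,0,0,0,0.004,0,0,0,0.002,0,0,0,0,0,0,0,0,0]'; python3 -m crank '[0,0,0.002,0,0,0,0.001,0,0,0,0,0,0,0,0,0]'
```

```text
t: 18.42
tool_pos: [0.5318, 0.0977, 0.0691]
tcp_rot: [[-0.097, 0.995, 0.001], [0.995, 0.097, 0.0], [0.0, 0.001, -1.0]]
force: [0.2, 0.2, -0.1]
width: 0.33
grip_force: 15.0
t: 18.92
tool_pos: [0.5314, 0.0976, 0.0656]
tcp_rot: [[-0.097, 0.995, 0.0], [0.995, 0.097, 0.0], [0.0, 0.0, -1.0]]
force: [-0.5, -0.4, -0.3]
width: 0.335
grip_force: 15.0
```

```bash
python3 -m crank '[0,0,0.001,0,0,0,0.001,0,0,0,0,0,0,0,0,0]'; python3 -m crank '[0,0,0,0,0,0,0,0,0,0,0,0,0,0,0,0,0,0,0,0,0,0,0,0,0,0,0,0,0,0,0,0]' 1; python3 -m crank '[0,0,-0.01,0,0,0,-0.02,0,0,0,-0.03,0,0,0,-0.04,0,0,0,-0.04,0,0.04,0,0,0,0.04,0,0,0,0,0,0,0,0,0,0,0]'; python3 - <<'E'
from h import *
c=wcam();cv2.imwrite('pics/w6.png',c['color'][:,:,::-1])
c=arm.read_camera("scene");cv2.imwrite('pics/s6.png',c['color'][:,:,::-1])
E
```

```text
t: 19.42
tool_pos: [0.5316, 0.0977, 0.0645]
tcp_rot: [[-0.097, 0.995, 0.0], [0.995, 0.097, 0.001], [0.001, 0.0, -1.0]]
force: [-2.7, -0.4, 6.1]
width: 0.332
grip_force: 15.0
t: 20.42
tool_pos: [0.5314, 0.0976, 0.0636]
tcp_rot: [[-0.097, 0.995, 0.0], [0.995, 0.097, 0.0], [0.0, 0.0, -1.0]]
force: [0.5, 0.2, 0.2]
width: 0.999
grip_force: 0.0
t: 21.55
tool_pos: [0.5238, 0.1766, 0.204]
tcp_rot: [[-0.097, 0.995, 0.001], [0.995, 0.097, -0.0], [-0.001, 0.0, -1.0]]
force: [-0.7, -0.5, 0.4]
width: 1.001
grip_force: 0.0
```

View pics/w6.png

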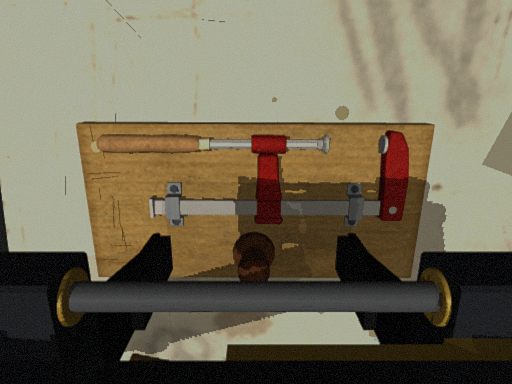

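View pics/s6.png

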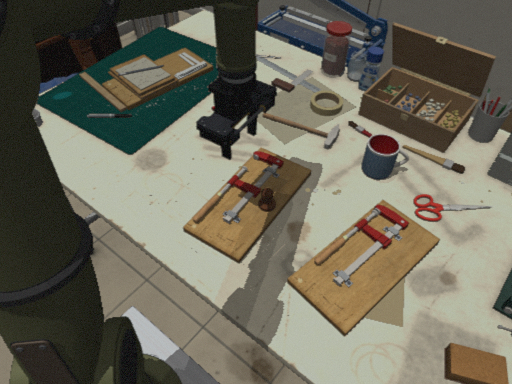

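The marker stands upright on the left board at (267,199) in the scene view. The right jaw is run close to its fixed jaw and the left jaw is stuck mid-bar. The gripper is clear, so I'm handing in.

```bash
python3 -c "
from rig import arm
print(arm.close_job())"
```

```text
the job is handed in; nothing more can be done
None
```

The job is handed in: the left clamp binds and the right one runs all the way, both jaws were left at their stops, and the marker stands upright and released on the left board (about 22 s used; no score was returned).

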